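# Set up a cover plate for edge inspection under the microscope

## Robot

A 7-joint arm with a two-finger parallel gripper is mounted at the origin on the work surface. World frame = base frame: x ahead of the robot, y to its left, z up, the work surface at z = 0. Lengths are in mm, angles in rad, forces in N, time in s.
With the tool pointing down it reaches from about 400 to 875 mm from the base axis. Payload 4.4 kg.
Tool frame: the origin (TCP) lies at the very end of the fingers, on their centre line; the grasp point (between the pads) lies 19 mm behind it; z points along the fingers, y is the direction in which the jaws open and shut (so a half turn about z gives the same grasp; the last joint's range is limited). The gripper opens to 85 mm and grips with 20 to 120 N. Pads are 22 mm wide; open, the fingers measure 114 mm over their backs; the gripper's body (76 mm by 85 mm) begins 54 mm behind the grasp point. The pads swing forward as they close: fully open they stand 13 mm farther back than shut.
Start: joints at [1.091, 0.628, 0.038, 1.517, -0.027, 0.996, -0.02], TCP at [261.388, -595.142, 231.313] pointing down, gripper open.
Joint ranges: [-3.06, 3.06], [-0.37, 2.12], [-1.25, 1.32], [0.18, 2.47], [-1.1, 4.24], [0.23, 1.98], [-2.94, 2.94]. Speed limits (rad/s): [2.57, 2.57, 3.14, 3.14, 3.14, 3.14, 3.14].

## Interface

Orientations are given as [roll, pitch, yaw] about the fixed x, y, z axes, in that order (R = Rz(yaw) Ry(pitch) Rx(roll)).
In Python, from cell import read_state, get_image, calibration, finish_job gives the robot as it stands. The module is installed in compiled form; this text tells all that it offers.
- The arm moves only by the tool apply_moves, never from a script. Its argument "increments" is a list of rows, each an object of numbers: "tx", "ty", "tz": the shift along the world's x, y, z in m; "rx", "ry", "rz": the turn, a rotation vector about the world's x, y, z in units of 5 degrees (1.0 is 5 degrees); "claw": the finger opening in m, from 0 to 0.0854. In form: [{"tx": .., "ty": .., "tz": .., "rx": .., "ry": .., "rz": .., "claw": ..}, ...]. A call has 1 to 12 rows; each row is the pose to reach, as a shift and turn from the pose commanded when the call began; what a row does not reach only later rows make up. A row lasts 1/10 s, in which the tool goes at most 50 mm and 8.59 degrees, less where a joint would pass 70% of its speed; a pose out of reach is approached as far as the arm can. A call with a gripper value outside its range is refused whole. The fingers move at their own pace and stop on an object; the grip force is fixed at half the most. Time passes only in rows, so rows that repeat a pose let the fingers close. It gives the time, the measured TCP pose, the force and the opening at its end, in the units of the state.
- read_state(): the state, without advancing time (a new reading comes with each control period).
- get_image(name): name is "side" or "top"; returns the picture (420x560x3 uint8, red, green, blue); there is no depth.
- calibration(name): a dict with "camera_matrix" (3x3 intrinsics, pixels), "distortion" ([k1, k2, p1, p2, k3] as OpenCV has them; the pictures are not rectified), "origin" and "attitude" of the camera in the world. Camera axes: x right, y up, looking along -z (the intrinsics and any distortion apply to the point x, -y, -z); pixel columns grow to the right and rows downward; lengths in mm; the calibration is good to about 2 mm. A picture is of the moment at which its call begins. calibration takes no time and is no camera call.
- finish_job(): hands the job in, once; it reports no verdict.
The state is a dict: "clock": time; "qpos": joint angles; "qd": joint speeds; "tau": joint torques, N m; "eef_pos": TCP position; "tool_rot": TCP orientation; "force": force on the tool from outside, world axes, zero at the start; "torque": the same for the moment, N m; "width": finger opening in mm.
Only numpy, scipy, OpenCV 4.12 (cv2) and the standard library are available. Lean on these libraries where they do the work, as an engineer would, in place of code of your own. Each camera call takes 0.05 s, during which the arm holds its last target. There are 200 camera calls.

## Task

The blue cover plate lies flat on the microscope's pulled-out stage: push it up to the fence and tip it so that it stands upright, flat against the fence and near its middle, with the yellow-striped edge on top; swing the stage clip round against it, then push the stage fully home under the objectives and finally turn the lamp switch clockwise to its stop. Reach in under the microscope head without touching it, do not let the plate fall off the stage, and leave everything else on the bench where it is.

Things in the scene. Friction and masses are not known exactly. Their poses are not given: they have to be found in the camera images.
- plate_center (a point): centre of the loose blue plate, 85 x 130 x 10 mm, 0.3 kg. x (85 mm) points to its yellow-striped long edge, y along that edge, z thickness, up at first. It starts flat on the stage, askew by up to 0.1 rad, plain edge about 9 to 16 mm short of the fence, yellow edge towards the robot overhanging the stage's front by 24 to 31 mm. Wanted: x up, centre 42.5 mm above the stage, 5 mm off the fence
- fence (a point): on the sliding stage's top (85 mm above the table) at the foot of the fence's face, mid-length; moves with the stage. x away from the robot, y left along the fence, z up. Fence: dark steel angle fixed on the stage, 150 mm long, 50 high, 8 thick, face to -x. Stage plate: 12 mm thick, y -110 to 110 mm, front edge at x = -70 mm; under that edge it is free down to the table while the stage is out
- stage (a joint): travel of the sliding stage along the fence's x axis, m: 0 pulled out to the robot (start), 0.070 home at its stop. Stiff: about 8 N to move it, stays where left
- stage_knob (a point): centre of the upright knurled knob, 26 mm diameter, 45 mm tall, at the stage's front right corner, to push the stage by: 22.5 mm above the stage, 50 mm in front of the fence's face, 97 mm right of its middle. Axes as fence
- clip (a joint): angle of the swinging stage clip about its upright pivot, rad: 0 with its arm along the fence and its pad just touching a plate standing against the fence; 1.57 with the arm pointing at the robot (fence -x); starts at 1.3 to 1.8. Closes anticlockwise seen from above. Stiff: about 1.2 N at its tip, stays where left
- clip_pivot (a point): on the clip's pivot axis, half-way up its arm, 36 mm above the stage, 19 mm in front of the fence's face, 95 mm left of its middle
- clip_tip (a point): on the middle line of the clip's arm, 53 mm from the pivot, 36 mm above the stage. The arm is a steel bar 10 mm thick, 28 to 44 mm above the stage, reaching 62 mm from the pivot; here it has a 4 mm rubber pad on the plate's side and on top a black finger knob, 16 mm diameter, up to 68 mm above the stage
- optics: microscope head, not to be touched. Origin on the table, 75 mm beyond the fence's foot when the stage is out; axes as the fence's. Housing x -85 to 70, y -42 to 55 mm, from 295 mm above the table up; below it a lens ring (radius 45 about x = -20 mm, from 279 mm up) and two objectives down to 238 mm above the table, x -58 to 23 mm. Column rear left, x over 90 mm, y over 15 mm
- lamp (a joint): angle of the lamp's rotary switch in rad: 0 off, grows clockwise seen from above to 1.05 (its stop, lamp on). Turns stiffly (0.04 N m) and stays
- lamp_grip (a point): on the axis of the rotary switch, at grip height: a black upright bar 46 mm long (this point's x), 14 mm thick (y), 32 mm high, from 25 mm below this point to 7 mm above it, on a 48 mm disc, on the grey lamp box (130 x 150 mm, 66 mm high), which stands left or right of the microscope
- case: bystander: closed specimen case 130 x 160 x 62 mm, origin under its centre
- bottle: bystander: white bottle, 60 mm diameter, 160 mm tall, origin under its centre
- pot: bystander: white ceramic pot, 76 mm diameter, 85 mm tall, origin under its centre
- spare: bystander: bare aluminium plate 130 x 85 x 10 mm flat on the table, origin under its centre
- driver: bystander: screwdriver 190 mm long lying on the table, origin at its middle
- canister: bystander: black lens canister, 44 mm diameter, 56 mm tall, on the table left of the microscope, origin under its centre
- tray: bystander: open steel tray 120 x 90 x 30 mm, origin under its centre
Mind the look-alikes: they are no part of the job. Of the things that look like the part that bears plate_center, the smaller one is meant. What is shaped like the part that bears lamp but purple is not meant.

How it is judged:
By the outcome, as a careful person would: the job done as asked, in the order asked, and still so for the second after the job is handed in, with the robot touching nothing.
It also fails if it takes over 67 s, if anything falls off the work surface, if the arm or the gripper's body presses on something with over 40 N, if the wrist force passes 120 N, or if a joint passes its speed limit or range.

## Working session

There is one attempt and no reset: what is moved stays moved. The work goes in short steps, Python scripts to look and compute and a tool call to move; the robot and the scene stay as the last step left them, time stands still between calls to the robot, and variables do not carry over. Pictures are saved under pics/ and viewed, about 8 in all and at most 12, crops included, and the job is handed in when it is done.

Besides the shell and the picture viewer there is one more tool, called after "Emit:" as name(argument=value, ...) on one line, values as JSON. apply_moves: Moves the arm, as the interface text tells. Its arguments: {"type":"object","properties":{"increments":{"type":"array"}},"required":["increments"]}

```bash
mkdir -p pics
python3 - <<'E'
from cell import *
import cv2,numpy as np
for n in("top","side"):
    im=get_image(n); cv2.imwrite(f"pics/{n}0.png",im[:,:,::-1]); c=calibration(n); print(n,c)
s=read_state(); print(s)
E
```

```text
top {'camera_matrix': array([[509.47619118,   0.        , 274.92559717],
       [  0.        , 509.47619118, 207.59862026],
       [  0.        ,   0.        ,   1.        ]]), 'distortion': array([-0.18485507,  0.        ,  0.        ,  0.        ,  0.        ]), 'origin': array([ 372.48480323, -107.39806841, 1504.21811114]), 'attitude': array([ 7.26245726e-02,  1.46123919e-03, -1.57884909e+00])}
side {'camera_matrix': array([[385.39126127,   0.        , 280.7145675 ],
       [  0.        , 385.39126127, 207.95722413],
       [  0.        ,   0.        ,   1.        ]]), 'distortion': array([-0.05780033,  0.        ,  0.        ,  0.        ,  0.        ]), 'origin': array([ 62.84923867, 675.94730294, 700.65358245]), 'attitude': array([ 0.97478545,  0.00279007, -2.64837326])}
{'clock': 0.1, 'qpos': array([ 1.09120997,  0.6292473 ,  0.03849984,  1.51828135, -0.0269822 ,
        0.99628172, -0.01999429]), 'qd': array([-2.45771677e-04, -1.41021809e-03,  8.75510492e-06, -3.09108025e-03,
       -6.45379721e-04, -5.38738626e-04, -2.59637828e-04]), 'tau': array([ 3.29380004e-03, -5.64523745e+01,  1.23078134e+00, -1.93972403e+01,
        1.13944596e-02,  5.41644826e-03, -1.79349809e-05]), 'eef_pos': array([ 261.11966106, -594.63342285,  230.48188554]), 'tool_rot': array([-3.13989535e+00,  6.42264937e-05,  4.13756947e-01]), 'force': array([-0.23362356, -0.39028951, -0.16480195]), 'torque': array([-0.02431742, -0.03338009,  0.02282381]), 'width': 85.1959969281022}
```

View pics/top0.png

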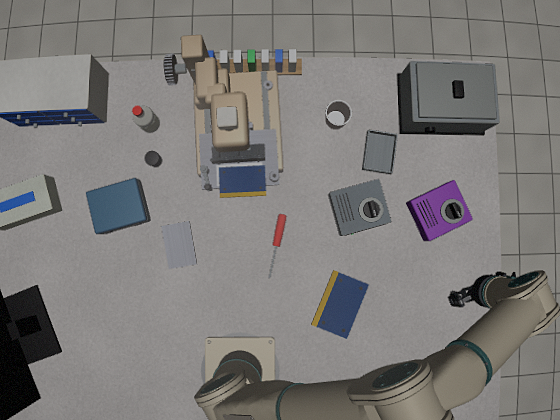

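View pics/side0.png

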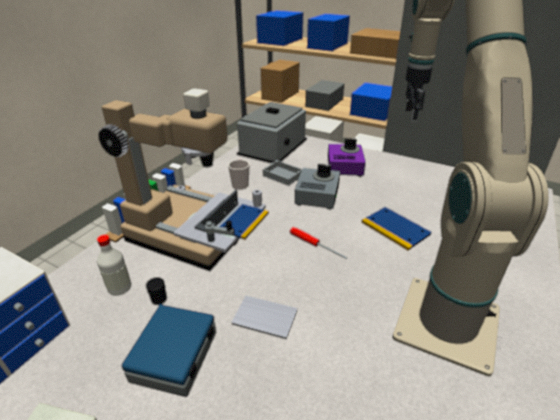

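```bash
cat > h.py <<'E'
import numpy as np, cv2
from scipy.spatial.transform import Rotation as R
from cell import *
def ray(n,uv):
    c=calibration(n); p=cv2.undistortPoints(np.array(uv,float).reshape(-1,1,2),c['camera_matrix'],c['distortion'])[:,0]
    d=np.c_[p[:,0],-p[:,1],-np.ones(len(p))]
    return c['origin'],R.from_euler('xyz',c['attitude']).apply(d)
def onz(n,uv,z):
    o,d=ray(n,uv); return o+d*((z-o[2])/d[:,2])[:,None]
def proj(n,P):
    c=calibration(n); q=R.from_euler('xyz',c['attitude']).inv().apply(np.array(P,float).reshape(-1,3)-c['origin'])
    q=q*[1,-1,-1]; return cv2.projectPoints(q,np.zeros(3),np.zeros(3),c['camera_matrix'],c['distortion'])[0][:,0]
def crop(n,name,x0,x1,y0,y1,k,im=None):
    im=get_image(n) if im is None else im
    c=cv2.resize(im[y0:y1,x0:x1],None,fx=k,fy=k,interpolation=cv2.INTER_CUBIC); cv2.imwrite(f'pics/{name}.png',c[:,:,::-1]); return im
E
python3 - <<'E'
from h import *
a=cv2.imread('pics/top0.png'); b=cv2.imread('pics/side0.png')
k=4
A=cv2.resize(a[115:215,190:390],None,fx=4,fy=4,interpolation=cv2.INTER_CUBIC)
B=cv2.resize(b[160:270,180:380],None,fx=4,fy=4,interpolation=cv2.INTER_CUBIC)[:, :]
cv2.imwrite('pics/c1.png',A);cv2.imwrite('pics/c2.png',B)
# blue / yellow masks in top
hsv=cv2.cvtColor(a,cv2.COLOR_BGR2HSV)
for nm,lo,hi in(('blue',(105,90,40),(125,255,200)),('yel',(15,100,80),(35,255,255))):
    m=cv2.inRange(hsv,lo,hi)
    for c in cv2.findContours(m,0,2)[0]:
        if cv2.contourArea(c)>40: 
            r=cv2.minAreaRect(c); print(nm,r, onz('top',cv2.boxPoints(r),95).round(1).tolist())
print(proj('side',[[0,0,0]]),proj('top',[[0,0,0]]))
E
```

```text
blue ((342.3804016113281, 305.1643981933594), (32.19241714477539, 58.250125885009766), 22.01128387451172) [[146.3, -218.3, 95.0], [294.8, -280.1, 95.0], [260.1, -363.0, 95.0], [111.2, -300.9, 95.0]]
blue ((16.29452133178711, 201.45205688476562), (9.94849681854248, 37.219085693359375), 69.44395446777344) [[494.4, 716.8, 95.0], [531.5, 602.4, 95.0], [504.1, 590.2, 95.0], [466.7, 704.0, 95.0]]
blue ((241.8361053466797, 178.89382934570312), (24.747175216674805, 45.36225128173828), 87.39744567871094) [[588.7, 50.6, 95.0], [593.2, -76.4, 95.0], [523.7, -79.1, 95.0], [519.1, 47.3, 95.0]]
blue ((51.42884826660156, 116.90072631835938), (14.534024238586426, 102.73758697509766), 88.05851745605469) [[774.0, 724.7, 95.0], [769.3, 392.0, 95.0], [725.9, 388.7, 95.0], [728.6, 719.2, 95.0]]
blue ((278.5, 55.5), (13.0, 7.0), 90.0) [[935.0, -110.1, 95.0], [934.8, -130.3, 95.0], [895.0, -129.9, 95.0], [895.1, -109.8, 95.0]]
yel ((324.51947021484375, 298.00799560546875), (5.763634204864502, 58.6880989074707), 22.2490234375) [[152.3, -202.3, 95.0], [301.5, -265.1, 95.0], [295.3, -279.9, 95.0], [146.0, -217.0, 95.0]]
yel ((242.4966278076172, 193.92874145507812), (4.2808637619018555, 45.23446273803711), 87.27368927001953) [[517.4, 47.1, 95.0], [522.3, -78.9, 95.0], [510.4, -79.4, 95.0], [505.5, 46.5, 95.0]]
[[446.87694173 323.0920719 ]] [[240.31481179 370.67093916]]
```

View pics/c1.png

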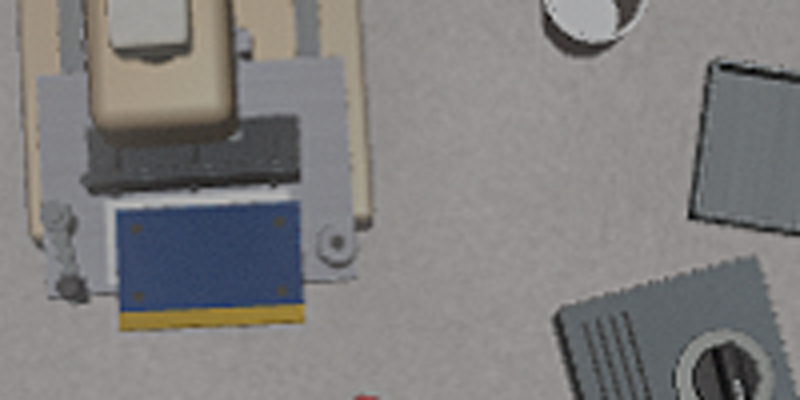

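View pics/c2.png

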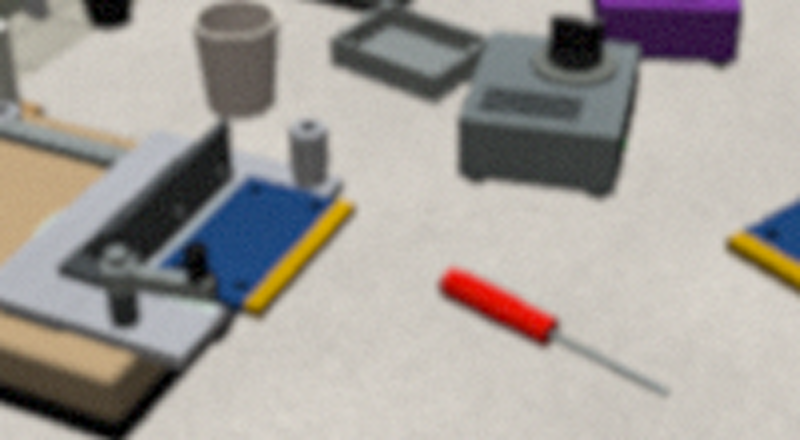

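Run:
```python
from h import *
def f(l,uv,z): 
    p=onz('top',uv,z); print(l,p.round(1).tolist()); return p
fe=f('fence foot L,R',[(212,162.5),(264.75,160.2)],85)
st=f('stage front L,R',[(202,189.5),(278.75,185.2)],85)
f('stage back L,R',[(199.5,133),(275.5,129.5)],85)
k=f('knob',[(274.25,175.75)],130); t=f('tip',[(208,187)],153); pv=f('pivot',[(205,168)],133)
d=st[0]-st[1]; psi=np.arctan2(-d[0],d[1]); d=fe[0]-fe[1]; print('psi',psi,np.arctan2(-d[0],d[1]))
# plate
a=cv2.imread('pics/top0.png'); hsv=cv2.cvtColor(a,cv2.COLOR_BGR2HSV)
m=cv2.inRange(hsv,(105,90,40),(125,255,200))|cv2.inRange(hsv,(15,100,80),(35,255,255)); m=cv2.morphologyEx(m,cv2.MORPH_CLOSE,np.ones((3,3)))
w=np.zeros_like(m); w[160:205,210:275]=1; m*=w
c=max(cv2.findContours(m,0,2)[0],key=cv2.contourArea); P=onz('top',c.reshape(-1,2).astype(float),95)
r=cv2.minAreaRect(P[:,:2].astype(np.float32)); print('plate',r, cv2.boxPoints(r).round(1).tolist())
# knob side check
print('side proj knob',proj('side',k)/1, (180+308/4,160+125/4)); print('side tip',proj('side',t),(180+195/4,160+250/4))
# lamp
s=cv2.imread('pics/side0.png')
for n,im,win,z in(('top',a,(355,390,190,225),98),):
    x0,x1,y0,y1=win; cv2.imwrite('pics/l.png',np.hstack([cv2.resize(im[y0:y1,x0:x1],(380,380),interpolation=2),cv2.resize(s[155:190,305:340],(380,380),interpolation=2)]))
f('lampbox corners z66',[(190+555/4,115+312/4),(190+758/4,115+258/4)],66)
```

```text
fence foot L,R [[604.9, 70.5, 85.0], [609.8, -78.6, 85.0]]
stage front L,R [[528.5, 98.5, 85.0], [538.6, -117.4, 85.0]]
stage back L,R [[690.4, 106.9, 85.0], [697.9, -109.6, 85.0]]
knob [[559.3, -105.1, 130.0]]
tip [[527.6, 72.5, 153.0]]
pivot [[582.1, 83.6, 133.0]]
psi 0.047001640919065585 0.03328918929895671
plate ((549.4168090820312, -14.595375061035156), (83.09432220458984, 126.79415893554688), 2.1003828048706055) [[505.6000061035156, 47.20000076293945], [510.20001220703125, -79.5], [593.2999877929688, -76.4000015258789], [588.5999755859375, 50.29999923706055]]
side proj knob [[257.29307534 191.7220956 ]] (257.0, 191.25)
side tip [[230.15917902 221.05755658]] (228.75, 222.5)
lampbox corners z66 [[517.5, -259.4, 66.0], [555.4, -406.4, 66.0]]
```

View pics/l.png

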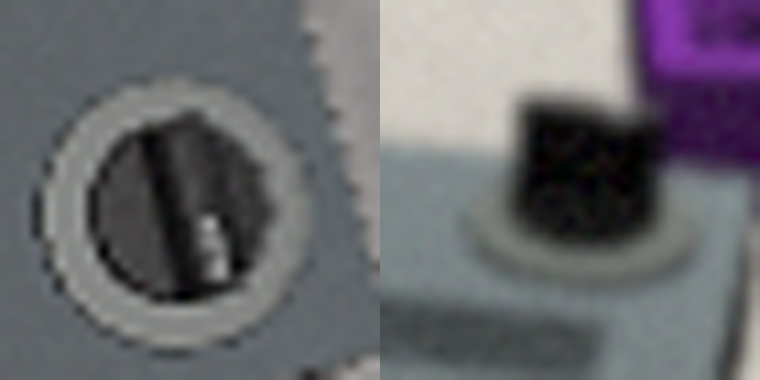

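Emit:
apply_moves(increments=[{"tz":0.12,"claw":0.04},{"tz":0.12,"claw":0.04},{"tz":0.12,"claw":0.04},{"tx":0.16,"ty":0.445,"tz":0.12,"rz":-4.3,"claw":0.04},{"tx":0.16,"ty":0.445,"tz":0.12,"rz":-4.3,"claw":0.04},{"tx":0.16,"ty":0.445,"tz":0.12,"rz":-4.3,"claw":0.04},{"tx":0.16,"ty":0.445,"tz":0.12,"rz":-4.3,"claw":0.04},{"tx":0.16,"ty":0.445,"tz":0.12,"rz":-4.3,"claw":0.04},{"tx":0.16,"ty":0.445,"tz":0.12,"rz":-4.3,"claw":0.04},{"tx":0.16,"ty":0.445,"tz":0.12,"rz":-4.3,"claw":0.04},{"tx":0.16,"ty":0.445,"tz":0.12,"rz":-4.3,"claw":0.04},{"tx":0.16,"ty":0.445,"tz":0.12,"rz":-4.3,"claw":0.04}])

```text
$.increments[0]: bad value
```

```bash
cat > st.py <<'E'
from cell import *
s=read_state()
print(s['clock'],s['qpos'].round(2),s['eef_pos'].round(1),s['tool_rot'].round(3),s['force'].round(1),round(s['width'],1))
from scipy.spatial.transform import Rotation as R
M=R.from_euler('xyz',s['tool_rot']).as_matrix(); print('z',M[:,2].round(2),'y',M[:,1].round(2))
E
python3 st.py
```

```text
0.1 [ 1.09  0.63  0.04  1.52 -0.03  1.   -0.02] [ 261.1 -594.6  230.5] [-3.14   0.     0.414] [-0.2 -0.4 -0.2] 85.2
z [-0.  0. -1.] y [ 0.4  -0.92 -0.  ]
```

Emit:
apply_moves(increments=[{"tx":0,"ty":0,"tz":0.12,"rx":0,"ry":0,"rz":0,"claw":0.04},{"tx":0,"ty":0,"tz":0.12,"rx":0,"ry":0,"rz":0,"claw":0.04},{"tx":0.16,"ty":0.445,"tz":0.12,"rx":0,"ry":0,"rz":-4.3,"claw":0.04},{"tx":0.16,"ty":0.445,"tz":0.12,"rx":0,"ry":0,"rz":-4.3,"claw":0.04},{"tx":0.16,"ty":0.445,"tz":0.12,"rx":0,"ry":0,"rz":-4.3,"claw":0.04},{"tx":0.16,"ty":0.445,"tz":0.12,"rx":0,"ry":0,"rz":-4.3,"claw":0.04},{"tx":0.16,"ty":0.445,"tz":0.12,"rx":0,"ry":0,"rz":-4.3,"claw":0.04},{"tx":0.16,"ty":0.445,"tz":0.12,"rx":0,"ry":0,"rz":-4.3,"claw":0.04},{"tx":0.16,"ty":0.445,"tz":0.12,"rx":0,"ry":0,"rz":-4.3,"claw":0.04},{"tx":0.16,"ty":0.445,"tz":0.12,"rx":0,"ry":0,"rz":-4.3,"claw":0.04},{"tx":0.16,"ty":0.445,"tz":0.12,"rx":0,"ry":0,"rz":-4.3,"claw":0.04},{"tx":0.16,"ty":0.445,"tz":0.12,"rx":0,"ry":0,"rz":-4.3,"claw":0.04}])

```text
clock: 1.3
eef_pos: [422.5, -145.2, 351.4]
tool_rot: [-3.14, -0.001, 0.045]
force: [0.6, -1.4, 0.5]
width: 39.8
```

```bash
python3 st.py
```

```text
1.3 [ 0.3   0.2  -0.03  1.87  0.01  1.07 -1.26] [ 422.5 -145.2  351.4] [-3.14e+00 -1.00e-03  4.50e-02] [ 0.6 -1.4  0.5] 39.8
z [ 0.  0. -1.] y [ 0.04 -1.   -0.  ]
```

Emit:
apply_moves(increments=[{"tx":0.0,"ty":0.08,"tz":-0.1,"rx":0,"ry":0,"rz":0,"claw":0.04},{"tx":0.0,"ty":0.08,"tz":-0.1,"rx":0,"ry":0,"rz":0,"claw":0.04},{"tx":0.0,"ty":0.08,"tz":-0.1,"rx":0,"ry":0,"rz":0,"claw":0.04},{"tx":0.0,"ty":0.08,"tz":-0.1,"rx":3,"ry":0,"rz":0,"claw":0.04},{"tx":0.0,"ty":0.08,"tz":-0.1,"rx":3,"ry":0,"rz":0,"claw":0.04},{"tx":0.0,"ty":0.08,"tz":-0.1,"rx":3,"ry":0,"rz":0,"claw":0.04}])

```text
clock: 1.9
eef_pos: [421.1, -74.2, 250.2]
tool_rot: [-2.879, -0.008, 0.029]
force: [0.4, -0.6, -0.4]
width: 39.9
```

```bash
python3 st.py
```

```text
1.9 [ 0.44  0.34 -0.16  2.03 -0.26  0.86 -1.08] [421.1 -74.2 250.2] [-2.879 -0.008  0.029] [ 0.4 -0.6 -0.4] 39.9
z [ 0.    0.26 -0.97] y [ 0.03 -0.97 -0.26]
```

```bash
cat > tgt.py <<'E'
import sys,json,numpy as np
from cell import *
from scipy.spatial.transform import Rotation as R
# usage: tgt.py "x y z phi h" ... -> shift (m), turn (5deg units) from the present measured pose
s=read_state(); R0=R.from_euler('xyz',s['tool_rot']).as_matrix()
def F(phi,h):
    p,h=np.radians([phi,h]); z=np.array([np.cos(p)*np.cos(h),np.cos(p)*np.sin(h),-np.sin(p)]); y=np.array([-np.sin(h),np.cos(h),0])
    return np.c_[np.cross(y,z),y,z]
for a in sys.argv[1:]:
    v=list(map(float,a.split())); M=F(v[3],v[4])@R0.T; rv=R.from_matrix(M).as_rotvec()
    print(a,'->',((np.array(v[:3])-s['eef_pos'])/1000).round(3).tolist(),(np.degrees(rv)/5).round(2).tolist(),'ang',round(np.degrees(np.linalg.norm(rv))))
E
python3 tgt.py "420 -60 250 82 200" "420 -60 250 75 225" "420 -60 250 67 250" "420 -60 250 62 275" "420 -60 250 60 300"
```

```text
420 -60 250 82 200 -> [-0.001, 0.014, -0.0] [-3.28, 1.1, 3.84] ang 26
420 -60 250 75 225 -> [-0.001, 0.014, -0.0] [-4.07, 1.68, 8.95] ang 50
420 -60 250 67 250 -> [-0.001, 0.014, -0.0] [-5.48, 2.18, 13.98] ang 76
420 -60 250 62 275 -> [-0.001, 0.014, -0.0] [-6.98, 1.76, 18.85] ang 101
420 -60 250 60 300 -> [-0.001, 0.014, -0.0] [-8.15, 0.47, 23.63] ang 125
```

Emit:
apply_moves(increments=[{"tx":0,"ty":0.014,"tz":0,"rx":-3.28,"ry":1.1,"rz":3.84,"claw":0.04},{"tx":0,"ty":0.014,"tz":0,"rx":-3.28,"ry":1.1,"rz":3.84,"claw":0.04},{"tx":0,"ty":0.014,"tz":0,"rx":-3.28,"ry":1.1,"rz":3.84,"claw":0.04},{"tx":0,"ty":0.014,"tz":0,"rx":-4.07,"ry":1.68,"rz":8.95,"claw":0.04},{"tx":0,"ty":0.014,"tz":0,"rx":-4.07,"ry":1.68,"rz":8.95,"claw":0.04},{"tx":0,"ty":0.014,"tz":0,"rx":-4.07,"ry":1.68,"rz":8.95,"claw":0.04},{"tx":0,"ty":0.014,"tz":0,"rx":-5.48,"ry":2.18,"rz":13.98,"claw":0.04},{"tx":0,"ty":0.014,"tz":0,"rx":-5.48,"ry":2.18,"rz":13.98,"claw":0.04},{"tx":0,"ty":0.014,"tz":0,"rx":-5.48,"ry":2.18,"rz":13.98,"claw":0.04},{"tx":0,"ty":0.014,"tz":0,"rx":-6.98,"ry":1.76,"rz":18.85,"claw":0.04},{"tx":0,"ty":0.014,"tz":0,"rx":-6.98,"ry":1.76,"rz":18.85,"claw":0.04},{"tx":0,"ty":0.014,"tz":0,"rx":-6.98,"ry":1.76,"rz":18.85,"claw":0.04}])

```text
clock: 3.1
eef_pos: [422.0, -55.1, 251.4]
tool_rot: [-3.14, 0.49, 1.668]
force: [-0.3, -0.5, 0.5]
width: 40.4
```

```bash
python3 st.py; python3 tgt.py "420 -60 220 60 300" "430 -40 200 60 325"  "430 -20 180 60 345" "450 -10 180 60 362"
```

```text
3.1 [-0.09  0.35 -0.32  2.14  0.72  0.97 -0.81] [422.  -55.1 251.4] [-3.14   0.49   1.668] [-0.3 -0.5  0.5] 40.4
z [ 0.04 -0.47 -0.88] y [ 1.   0.1 -0. ]
420 -60 220 60 300 -> [-0.002, -0.005, -0.031] [-0.37, -0.13, 4.89] ang 25
430 -40 200 60 325 -> [0.008, 0.015, -0.051] [-0.34, -0.22, 9.89] ang 49
430 -20 180 60 345 -> [0.008, 0.035, -0.071] [-0.31, -0.28, 13.89] ang 69
450 -10 180 60 362 -> [0.028, 0.045, -0.071] [-0.27, -0.33, 17.29] ang 86
```

```bash
python3 tgt.py "440 -60 220 62 300" "460 -40 210 64 325"  "480 -20 200 66 345" "490 -10 200 66 362"
```

```text
440 -60 220 62 300 -> [0.018, -0.005, -0.031] [0.01, -0.01, 4.89] ang 24
460 -40 210 64 325 -> [0.038, 0.015, -0.041] [0.37, 0.2, 9.89] ang 49
480 -20 200 66 345 -> [0.058, 0.035, -0.051] [0.67, 0.54, 13.88] ang 70
490 -10 200 66 362 -> [0.068, 0.045, -0.051] [0.6, 0.66, 17.28] ang 87
```

Emit:
apply_moves(increments=[{"tx":0.018,"ty":-0.005,"tz":-0.031,"rx":0,"ry":0,"rz":4.9,"claw":0.04},{"tx":0.018,"ty":-0.005,"tz":-0.031,"rx":0,"ry":0,"rz":4.9,"claw":0.04},{"tx":0.018,"ty":-0.005,"tz":-0.031,"rx":0,"ry":0,"rz":4.9,"claw":0.04},{"tx":0.038,"ty":0.015,"tz":-0.041,"rx":0.37,"ry":0.2,"rz":9.9,"claw":0.04},{"tx":0.038,"ty":0.015,"tz":-0.041,"rx":0.37,"ry":0.2,"rz":9.9,"claw":0.04},{"tx":0.038,"ty":0.015,"tz":-0.041,"rx":0.37,"ry":0.2,"rz":9.9,"claw":0.04},{"tx":0.058,"ty":0.035,"tz":-0.051,"rx":0.67,"ry":0.54,"rz":13.9,"claw":0.04},{"tx":0.058,"ty":0.035,"tz":-0.051,"rx":0.67,"ry":0.54,"rz":13.9,"claw":0.04},{"tx":0.058,"ty":0.035,"tz":-0.051,"rx":0.67,"ry":0.54,"rz":13.9,"claw":0.04},{"tx":0.068,"ty":0.045,"tz":-0.051,"rx":0.6,"ry":0.66,"rz":17.3,"claw":0.04},{"tx":0.068,"ty":0.045,"tz":-0.051,"rx":0.6,"ry":0.66,"rz":17.3,"claw":0.04},{"tx":0.068,"ty":0.045,"tz":-0.051,"rx":0.6,"ry":0.66,"rz":17.3,"claw":0.04}])

```text
clock: 4.3
eef_pos: [489.0, -14.6, 200.2]
tool_rot: [-3.14, 0.417, -3.119]
force: [0.4, -0.8, 0.2]
width: 40.1
```

```bash
python3 st.py; python3 tgt.py "480 -12 120 66 362" "480 -12 85 62 362" "502 -12 70 60 362"
```

```text
4.3 [ 0.43  0.38 -0.6   2.35  1.39  0.25  0.17] [489.  -14.6 200.2] [-3.14   0.417 -3.119] [ 0.4 -0.8  0.2] 40.1
z [ 0.41  0.01 -0.91] y [-0.02  1.   -0.  ]
480 -12 120 66 362 -> [-0.009, 0.003, -0.08] [0.02, -0.02, 0.15] ang 1
480 -12 85 62 362 -> [-0.009, 0.003, -0.115] [0.04, -0.82, 0.15] ang 4
502 -12 70 60 362 -> [0.013, 0.003, -0.13] [0.05, -1.22, 0.15] ang 6
```

```bash
python3 tgt.py "482 -14 130 70 362" "478 -14 66 70 362"
```

```text
482 -14 130 70 362 -> [-0.007, 0.001, -0.07] [-0.01, 0.78, 0.15] ang 4
478 -14 66 70 362 -> [-0.011, 0.001, -0.134] [-0.01, 0.78, 0.15] ang 4
```

Emit:
apply_moves(increments=[{"tx":-0.01,"ty":0.001,"tz":-0.05,"rx":0,"ry":0.4,"rz":0.15,"claw":0.04},{"tx":-0.011,"ty":0.001,"tz":-0.09,"rx":0,"ry":0.78,"rz":0.15,"claw":0.04},{"tx":-0.011,"ty":0.001,"tz":-0.134,"rx":0,"ry":0.78,"rz":0.15,"claw":0.04},{"tx":-0.011,"ty":0.001,"tz":-0.134,"rx":0,"ry":0.78,"rz":0.15,"claw":0.04},{"tx":-0.011,"ty":0.001,"tz":-0.134,"rx":0,"ry":0.78,"rz":0.15,"claw":0.04}])

```text
clock: 4.8
eef_pos: [476.1, -8.4, 62.9]
tool_rot: [3.139, 0.342, -3.101]
force: [-0.5, 0.1, 0.9]
width: 40.0
```

```bash
python3 st.py
python3 - <<'E'
from h import *
a=crop('side','s1',180,380,160,300,4)
E
python3 tgt.py "490 -14 66 64 362" "508 -14 66 64 362"
```

```text
4.8 [ 0.43  0.76 -0.69  2.43  2.12  0.54 -0.53] [476.1  -8.4  62.9] [ 3.139  0.342 -3.101] [-0.5  0.1  0.9] 40.0
z [ 0.34  0.02 -0.94] y [-0.04  1.    0.  ]
490 -14 66 64 362 -> [0.013, -0.005, 0.001] [0.03, -1.24, -0.09] ang 6
508 -14 66 64 362 -> [0.031, -0.005, 0.001] [0.03, -1.24, -0.09] ang 6
```

View pics/s1.png

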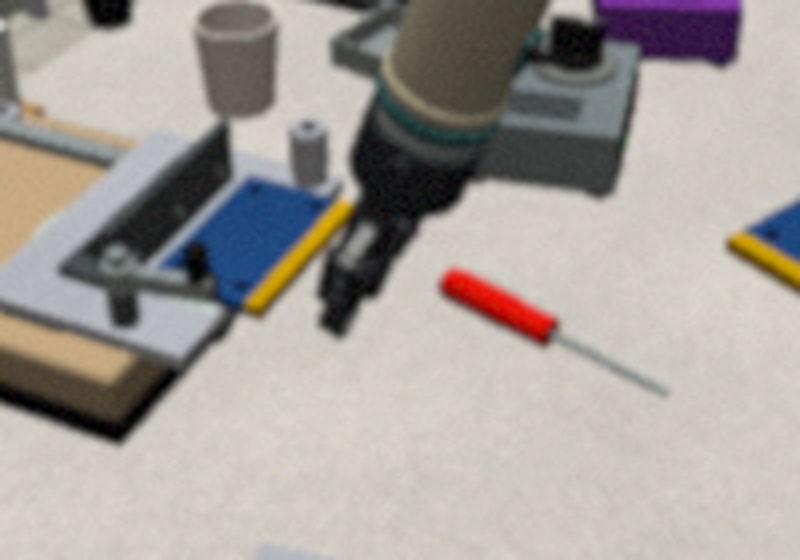

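Emit:
apply_moves(increments=[{"tx":0.015,"ty":-0.006,"tz":0.001,"rx":0,"ry":-0.7,"rz":-0.1,"claw":0.04},{"tx":0.022,"ty":-0.006,"tz":0.001,"rx":0,"ry":-1.2,"rz":-0.1,"claw":0.04},{"tx":0.028,"ty":-0.006,"tz":0.001,"rx":0,"ry":-1.2,"rz":-0.1,"claw":0.04},{"tx":0.032,"ty":-0.006,"tz":0.001,"rx":0,"ry":-1.2,"rz":-0.1,"claw":0.04},{"tx":0.036,"ty":-0.006,"tz":0.001,"rx":0,"ry":-1.2,"rz":-0.1,"claw":0.04},{"tx":0.04,"ty":-0.006,"tz":0.001,"rx":0,"ry":-1.2,"rz":-0.1,"claw":0.04},{"tx":0.04,"ty":-0.006,"tz":0.001,"rx":0,"ry":-1.2,"rz":-0.1,"claw":0.04}])

```text
clock: 5.55
eef_pos: [518.0, -16.4, 67.5]
tool_rot: [-3.137, 0.453, -3.106]
force: [-2.9, -1.0, 0.7]
width: 40.0
```

```bash
python3 st.py
cat > plate.py <<'E'
from h import *
a=get_image('top')[:,:,::-1]; cv2.imwrite('pics/tnow.png',a); hsv=cv2.cvtColor(np.ascontiguousarray(a),cv2.COLOR_BGR2HSV)
for nm,lo,hi in(('blue',(105,90,40),(125,255,200)),('yel',(15,100,80),(35,255,255))):
    m=cv2.inRange(hsv,lo,hi); w=np.zeros_like(m); w[140:205,205:280]=1; ys,xs=np.nonzero(m*w)
    if len(xs): print(nm,len(xs),'u',xs.min(),xs.max(),'v',ys.min(),ys.max(),'z95:',onz('top',[(xs.min(),ys.min()),(xs.max(),ys.max())],95).round(1).tolist())
E
python3 plate.py
```

```text
5.55 [ 0.48  0.81 -0.76  2.42  2.25  0.66 -0.59] [518.  -16.4  67.5] [-3.137  0.453 -3.106] [-2.9 -1.   0.7] 40.0
z [ 0.44  0.01 -0.9 ] y [-0.03  1.   -0.  ]
blue 1108 u 219 265 v 161 187 z95: [[607.3, 49.5, 95.0], [532.7, -79.0, 95.0]]
yel 202 u 220 265 v 187 192 z95: [[533.9, 46.5, 95.0], [518.7, -78.9, 95.0]]
```

Emit:
apply_moves(increments=[{"tx":0.0,"ty":0,"tz":0.007,"rx":0,"ry":0,"rz":0,"claw":0.04},{"tx":0.001,"ty":0,"tz":0.014,"rx":0,"ry":0,"rz":0,"claw":0.04},{"tx":0.002,"ty":0,"tz":0.021,"rx":0,"ry":-0.1,"rz":0,"claw":0.04},{"tx":0.003,"ty":0,"tz":0.029,"rx":0,"ry":-0.2,"rz":0,"claw":0.04},{"tx":0.005,"ty":0,"tz":0.036,"rx":0,"ry":-0.3,"rz":0,"claw":0.04},{"tx":0.008,"ty":0,"tz":0.043,"rx":0,"ry":-0.4,"rz":0,"claw":0.04},{"tx":0.011,"ty":0,"tz":0.049,"rx":0,"ry":-0.5,"rz":0,"claw":0.04},{"tx":0.0145,"ty":0,"tz":0.055,"rx":0,"ry":-0.6,"rz":0,"claw":0.04},{"tx":0.0145,"ty":0,"tz":0.055,"rx":0,"ry":-0.6,"rz":0,"claw":0.04}])

```text
clock: 6.5
eef_pos: [534.4, -15.7, 123.6]
tool_rot: [-3.135, 0.51, -3.105]
force: [-2.6, 0.4, -0.5]
width: 39.8
```

```bash
python3 st.py; python3 plate.py
python3 - <<'E'
from h import *
a=crop('side','s2',180,330,140,250,5)
E
```

```text
6.5 [ 0.5   0.68 -0.77  2.4   2.19  0.56 -0.55] [534.4 -15.7 123.6] [-3.135  0.51  -3.105] [-2.6  0.4 -0.5] 39.8
z [ 0.49  0.01 -0.87] y [-0.03  1.   -0.01]
blue 711 u 218 264 v 160 179 z95: [[610.1, 52.4, 95.0], [555.2, -76.4, 95.0]]
yel 265 u 218 265 v 177 185 z95: [[562.0, 52.2, 95.0], [538.3, -79.0, 95.0]]
```

View pics/s2.png

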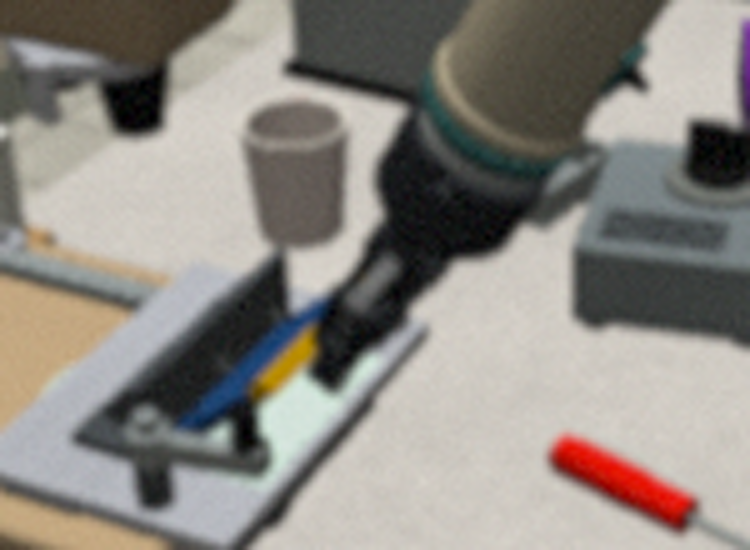

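Emit:
apply_moves(increments=[{"tx":0.0045,"ty":0,"tz":0.005,"rx":0,"ry":0,"rz":0,"claw":0.04},{"tx":0.009,"ty":0,"tz":0.009,"rx":0,"ry":0,"rz":0,"claw":0.04},{"tx":0.014,"ty":0,"tz":0.013,"rx":0,"ry":0,"rz":0,"claw":0.04},{"tx":0.019,"ty":0,"tz":0.017,"rx":0,"ry":-0.2,"rz":0,"claw":0.04},{"tx":0.024,"ty":0,"tz":0.017,"rx":0,"ry":-0.4,"rz":0,"claw":0.04},{"tx":0.029,"ty":0,"tz":0.016,"rx":0,"ry":-0.6,"rz":0,"claw":0.04},{"tx":0.034,"ty":0,"tz":0.015,"rx":0,"ry":-0.7,"rz":0,"claw":0.04},{"tx":0.038,"ty":0,"tz":0.012,"rx":0,"ry":-0.8,"rz":0,"claw":0.04},{"tx":0.041,"ty":0,"tz":0.01,"rx":0,"ry":-0.9,"rz":0,"claw":0.04},{"tx":0.044,"ty":0,"tz":0.007,"rx":0,"ry":-1.0,"rz":0,"claw":0.04},{"tx":0.047,"ty":0,"tz":0.003,"rx":0,"ry":-1.0,"rz":0,"claw":0.04}])

```text
clock: 7.7
eef_pos: [579.9, -16.1, 124.8]
tool_rot: [-3.132, 0.594, -3.104]
force: [0.5, 0.9, 0.6]
width: 40.1
```

```bash
python3 st.py; python3 plate.py
python3 - <<'E'
from h import *
a=crop('side','s3',180,330,140,250,5)
E
```

```text
7.7 [ 0.51  0.74 -0.8   2.35  2.28  0.64 -0.59] [579.9 -16.1 124.8] [-3.132  0.594 -3.104] [0.5 0.9 0.6] 40.1
z [ 0.56  0.01 -0.83] y [-0.03  1.   -0.01]
blue 13 u 225 257 v 161 163 z95: [[607.1, 32.7, 95.0], [600.4, -57.1, 95.0]]
yel 189 u 216 264 v 162 168 z95: [[604.5, 58.0, 95.0], [586.1, -76.5, 95.0]]
```

View pics/s3.png

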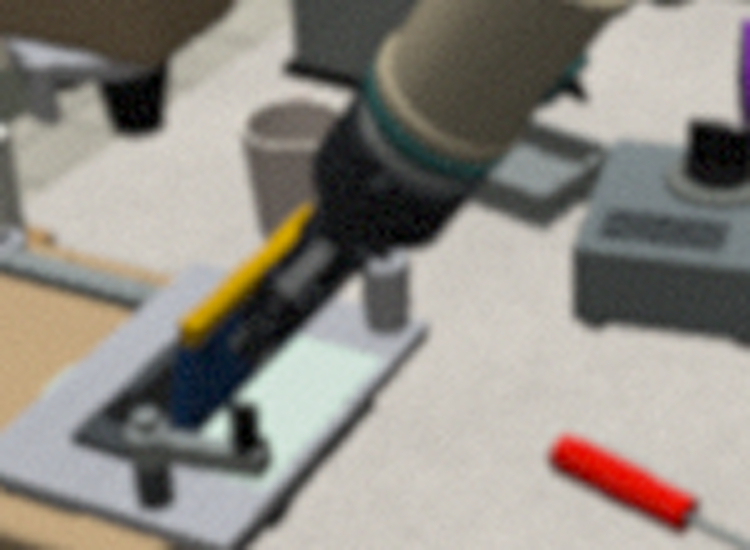

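Emit:
apply_moves(increments=[{"tx":0.002,"ty":0,"tz":-0.004,"rx":0,"ry":0,"rz":0,"claw":0.04},{"tx":0.004,"ty":0,"tz":-0.008,"rx":0,"ry":0,"rz":0,"claw":0.04},{"tx":0.006,"ty":0,"tz":-0.011,"rx":0,"ry":0,"rz":0,"claw":0.04},{"tx":0.008,"ty":0,"tz":-0.012,"rx":0,"ry":0,"rz":0,"claw":0.04},{"tx":0.01,"ty":0,"tz":-0.012,"rx":0,"ry":0,"rz":0,"claw":0.04},{"tx":0.01,"ty":0,"tz":-0.012,"rx":0,"ry":0,"rz":0,"claw":0.04}])

```text
clock: 8.4
eef_pos: [590.0, -16.2, 113.3]
tool_rot: [-3.132, 0.594, -3.104]
force: [-0.7, 0.2, -0.1]
width: 39.7
```

```bash
python3 st.py; python3 plate.py
```

```text
8.4 [ 0.51  0.77 -0.79  2.33  2.29  0.66 -0.59] [590.  -16.2 113.3] [-3.132  0.594 -3.104] [-0.7  0.2 -0.1] 39.7
z [ 0.56  0.01 -0.83] y [-0.03  1.   -0.01]
yel 215 u 216 264 v 155 162 z95: [[624.4, 58.1, 95.0], [603.1, -76.6, 95.0]]
```

Emit:
apply_moves(increments=[{"tx":0.002,"ty":0,"tz":0,"rx":0,"ry":0,"rz":0,"claw":0.04},{"tx":0.003,"ty":0,"tz":0,"rx":0,"ry":0,"rz":0,"claw":0.04},{"tx":0.003,"ty":0,"tz":0,"rx":0,"ry":0,"rz":0,"claw":0.04}])

```text
clock: 8.75
eef_pos: [591.2, -16.0, 113.0]
tool_rot: [-3.132, 0.591, -3.103]
force: [-6.0, -0.6, 4.3]
width: 39.7
```

```bash
python3 st.py
cat >> plate.py <<'E'
ys,xs=np.nonzero(m*w); P=onz('top',np.c_[xs,ys].astype(float),170); r=cv2.minAreaRect(P[:,:2].astype(np.float32)); print('z170',r)
for x,z in((605.5,85),): print('fence mid proj',proj('top',[[605.5,-6,135],[613.5,-6,135]]))
E
python3 plate.py
```

```text
8.75 [ 0.5   0.77 -0.78  2.33  2.29  0.65 -0.58] [591.2 -16.  113. ] [-3.132  0.591 -3.103] [-6.  -0.6  4.3] 39.7
z [ 0.56  0.01 -0.83] y [-0.03  1.   -0.01]
yel 216 u 216 264 v 155 161 z95: [[624.4, 58.1, 95.0], [605.9, -76.7, 95.0]]
z170 ((601.5926513671875, -14.477462768554688), (12.245922088623047, 127.86740112304688), 3.026660203933716)
fence mid proj [[237.70861006 159.00878117]
 [237.70836749 156.10903535]]
```

Emit:
apply_moves(increments=[{"tx":-0.01,"ty":0,"tz":0.0,"rx":0,"ry":0,"rz":0,"claw":0.04},{"tx":-0.03,"ty":0,"tz":0.01,"rx":0,"ry":0,"rz":0,"claw":0.04},{"tx":-0.06,"ty":0,"tz":0.05,"rx":0,"ry":0.5,"rz":0,"claw":0},{"tx":-0.06,"ty":0,"tz":0.08,"rx":0,"ry":1,"rz":0,"claw":0},{"tx":-0.05,"ty":-0.04,"tz":0.09,"rx":0,"ry":1,"rz":0,"claw":0},{"tx":-0.05,"ty":-0.08,"tz":0.09,"rx":0,"ry":1,"rz":0,"claw":0},{"tx":-0.05,"ty":-0.09,"tz":0.09,"rx":0,"ry":1,"rz":0,"claw":0},{"tx":-0.05,"ty":-0.09,"tz":0.09,"rx":0,"ry":1,"rz":0,"claw":0}])

```text
clock: 9.6
eef_pos: [542.4, -110.4, 203.2]
tool_rot: [-3.133, 0.506, -3.112]
force: [-1.3, 0.4, 0.0]
width: -0.2
```

```bash
python3 st.py; python3 plate.py; python3 tgt.py "600 -106 150 62 362" "600 -106 120 62 362"
python3 - <<'E'
from h import *
A=crop('side','x',180,320,150,250,4); t=get_image('top')
a=cv2.resize(A[150:250,180:280],(400,400),interpolation=2);b=cv2.resize(t[115:215,195:295],(400,400),interpolation=2)
cv2.imwrite('pics/v4.png',np.hstack([a,b])[:,:,::-1])
E
```

```text
9.6 [ 0.77  0.49 -0.75  2.27  1.62  0.24  0.2 ] [ 542.4 -110.4  203.2] [-3.133  0.506 -3.112] [-1.3  0.4  0. ] -0.2
z [ 0.48  0.01 -0.87] y [-0.03  1.   -0.01]
yel 213 u 216 264 v 155 161 z95: [[624.4, 58.1, 95.0], [605.9, -76.7, 95.0]]
z170 ((601.6876831054688, -14.472343444824219), (11.719937324523926, 127.86751556396484), 3.0291266441345215)
fence mid proj [[237.70861006 159.00878117]
 [237.70836749 156.10903535]]
600 -106 150 62 362 -> [0.058, 0.002, -0.053] [0.05, 0.2, 0.06] ang 1
600 -106 120 62 362 -> [0.058, 0.002, -0.083] [0.05, 0.2, 0.06] ang 1
```

View pics/v4.png

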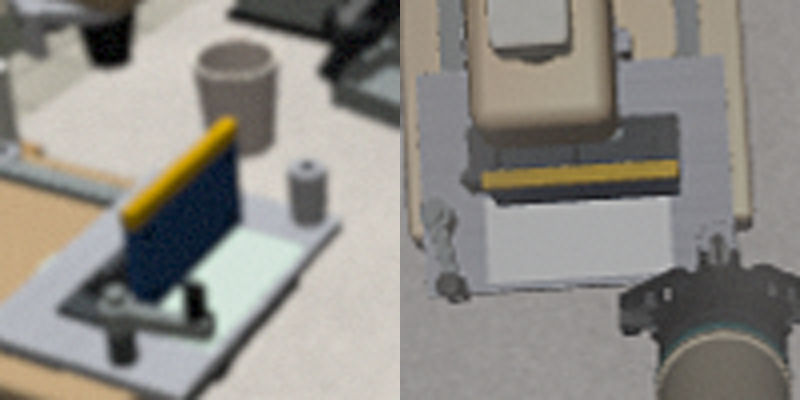

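Emit:
apply_moves(increments=[{"tx":0.03,"ty":0.002,"tz":-0.03,"rx":0,"ry":0.2,"rz":0,"claw":0},{"tx":0.058,"ty":0.002,"tz":-0.053,"rx":0,"ry":0.2,"rz":0,"claw":0},{"tx":0.058,"ty":0.002,"tz":-0.083,"rx":0,"ry":0.2,"rz":0,"claw":0},{"tx":0.058,"ty":0.004,"tz":-0.083,"rx":0,"ry":0.2,"rz":0,"claw":0},{"tx":0.058,"ty":0.008,"tz":-0.083,"rx":0,"ry":0.2,"rz":0,"claw":0},{"tx":0.058,"ty":0.012,"tz":-0.083,"rx":0,"ry":0.2,"rz":0,"claw":0},{"tx":0.058,"ty":0.016,"tz":-0.083,"rx":0,"ry":0.2,"rz":0,"claw":0},{"tx":0.058,"ty":0.018,"tz":-0.083,"rx":0,"ry":0.2,"rz":0,"claw":0},{"tx":0.058,"ty":0.02,"tz":-0.083,"rx":0,"ry":0.2,"rz":0,"claw":0}])

```text
clock: 10.65
eef_pos: [601.4, -89.0, 121.5]
tool_rot: [-3.13, 0.491, -3.107]
force: [-2.7, -7.5, 4.6]
width: -0.1
```

```bash
python3 st.py; python3 plate.py
```

```text
10.65 [ 0.67  0.74 -0.79  2.19  1.91  0.45 -0.07] [601.4 -89.  121.5] [-3.13   0.491 -3.107] [-2.7 -7.5  4.6] -0.1
z [ 0.47  0.   -0.88] y [-0.03  1.   -0.01]
yel 218 u 215 263 v 155 161 z95: [[624.5, 60.9, 95.0], [606.0, -73.9, 95.0]]
z170 ((601.5047607421875, -11.978012084960938), (12.160388946533203, 128.1681365966797), 2.816249132156372)
fence mid proj [[237.70861006 159.00878117]
 [237.70836749 156.10903535]]
```

Emit:
apply_moves(increments=[{"tx":0,"ty":-0.006,"tz":0,"rx":0,"ry":0,"rz":0,"claw":0},{"tx":-0.011,"ty":-0.006,"tz":0.0,"rx":0,"ry":0,"rz":0,"claw":0},{"tx":-0.011,"ty":-0.003,"tz":0.0,"rx":0,"ry":0,"rz":0,"claw":0},{"tx":-0.011,"ty":0.001,"tz":0.0,"rx":0,"ry":0,"rz":0,"claw":0},{"tx":-0.011,"ty":0.004,"tz":0.0,"rx":0,"ry":0,"rz":0,"claw":0},{"tx":-0.011,"ty":0.006,"tz":0.0,"rx":0,"ry":0,"rz":0,"claw":0},{"tx":-0.011,"ty":0.006,"tz":0.0,"rx":0,"ry":0,"rz":0,"claw":0}])

```text
clock: 11.4
eef_pos: [590.0, -79.2, 120.3]
tool_rot: [-3.137, 0.489, -3.105]
force: [0.1, 0.3, -0.9]
width: -0.2
```

```bash
python3 st.py; python3 plate.py
```

```text
11.4 [ 0.67  0.74 -0.82  2.22  1.94  0.47 -0.11] [590.  -79.2 120.3] [-3.137  0.489 -3.105] [ 0.1  0.3 -0.9] -0.2
z [ 0.47  0.01 -0.88] y [-0.03  1.   -0.  ]
yel 216 u 215 263 v 155 161 z95: [[624.5, 60.9, 95.0], [606.0, -73.9, 95.0]]
z170 ((601.542236328125, -11.978897094726562), (11.74337387084961, 128.198974609375), 3.031346082687378)
fence mid proj [[237.70861006 159.00878117]
 [237.70836749 156.10903535]]
```

Emit:
apply_moves(increments=[{"tx":-0.004,"ty":-0.01,"tz":0,"rx":0,"ry":0,"rz":0,"claw":0},{"tx":-0.002,"ty":-0.02,"tz":0.0,"rx":0,"ry":0,"rz":0,"claw":0},{"tx":0.006,"ty":-0.02,"tz":0.0,"rx":0,"ry":0,"rz":0,"claw":0},{"tx":0.006,"ty":-0.013,"tz":0.0,"rx":0,"ry":0,"rz":0,"claw":0},{"tx":0.006,"ty":-0.009,"tz":0.0,"rx":0,"ry":0,"rz":0,"claw":0},{"tx":0.006,"ty":-0.006,"tz":0.0,"rx":0,"ry":0,"rz":0,"claw":0},{"tx":0.006,"ty":-0.006,"tz":0.0,"rx":0,"ry":0,"rz":0,"claw":0}])

```text
clock: 12.15
eef_pos: [595.4, -85.4, 120.1]
tool_rot: [-3.136, 0.488, -3.105]
force: [-0.4, -0.7, -0.7]
width: 0.0
```

```bash
python3 st.py; python3 plate.py
```

```text
12.15 [ 0.67  0.74 -0.8   2.2   1.93  0.45 -0.09] [595.4 -85.4 120.1] [-3.136  0.488 -3.105] [-0.4 -0.7 -0.7] 0.0
z [ 0.47  0.01 -0.88] y [-0.03  1.   -0.  ]
yel 216 u 215 263 v 155 162 z95: [[624.5, 60.9, 95.0], [603.1, -73.9, 95.0]]
z170 ((600.7880859375, -12.02362060546875), (12.168052673339844, 128.2240447998047), 3.2162702083587646)
fence mid proj [[237.70861006 159.00878117]
 [237.70836749 156.10903535]]
```

Emit:
apply_moves(increments=[{"tx":0,"ty":0.002,"tz":0,"rx":0,"ry":0,"rz":0,"claw":0},{"tx":0,"ty":0.004,"tz":0.0,"rx":0,"ry":0,"rz":0,"claw":0},{"tx":0,"ty":0.005,"tz":0.0,"rx":0,"ry":0,"rz":0,"claw":0},{"tx":0,"ty":0.005,"tz":0.0,"rx":0,"ry":0,"rz":0,"claw":0}])

```text
clock: 12.6
eef_pos: [595.8, -83.0, 120.2]
tool_rot: [-3.133, 0.489, -3.108]
force: [-0.8, -4.5, 0.4]
width: -0.1
```

```bash
python3 st.py; python3 plate.py
```

```text
12.6 [ 0.67  0.74 -0.8   2.2   1.93  0.46 -0.1 ] [595.8 -83.  120.2] [-3.133  0.489 -3.108] [-0.8 -4.5  0.4] -0.1
z [ 0.47  0.01 -0.88] y [-0.03  1.   -0.01]
yel 214 u 215 263 v 155 162 z95: [[624.5, 60.9, 95.0], [603.1, -73.9, 95.0]]
z170 ((600.7796020507812, -11.871726989746094), (12.168052673339844, 128.19729614257812), 3.2162702083587646)
fence mid proj [[237.70861006 159.00878117]
 [237.70836749 156.10903535]]
```

```bash
python3 tgt.py "595 -98 121 62 362" "560 -98 165 64 362" "515 -60 185 66 362" "505 110 180 66 362" "520 112 108 62 362"
```

```text
595 -98 121 62 362 -> [-0.001, -0.015, 0.001] [0.08, 0.0, 0.05] ang 0
560 -98 165 64 362 -> [-0.036, -0.015, 0.045] [0.06, 0.4, 0.05] ang 2
515 -60 185 66 362 -> [-0.081, 0.023, 0.065] [0.05, 0.8, 0.05] ang 4
505 110 180 66 362 -> [-0.091, 0.193, 0.06] [0.05, 0.8, 0.05] ang 4
520 112 108 62 362 -> [-0.076, 0.195, -0.012] [0.08, 0.0, 0.05] ang 0
```

Emit:
apply_moves(increments=[{"tx":-0.001,"ty":-0.015,"tz":0.001,"rx":0,"ry":0,"rz":0,"claw":0},{"tx":-0.001,"ty":-0.015,"tz":0.02,"rx":0,"ry":0.2,"rz":0,"claw":0},{"tx":-0.036,"ty":-0.015,"tz":0.05,"rx":0,"ry":0.4,"rz":0,"claw":0},{"tx":-0.08,"ty":0.0,"tz":0.065,"rx":0,"ry":0.8,"rz":0,"claw":0},{"tx":-0.09,"ty":0.045,"tz":0.065,"rx":0,"ry":0.8,"rz":0,"claw":0},{"tx":-0.09,"ty":0.09,"tz":0.065,"rx":0,"ry":0.8,"rz":0,"claw":0},{"tx":-0.09,"ty":0.135,"tz":0.065,"rx":0,"ry":0.8,"rz":0,"claw":0},{"tx":-0.09,"ty":0.18,"tz":0.065,"rx":0,"ry":0.8,"rz":0,"claw":0},{"tx":-0.09,"ty":0.2,"tz":0.06,"rx":0,"ry":0.8,"rz":0,"claw":0},{"tx":-0.09,"ty":0.2,"tz":0.06,"rx":0,"ry":0.8,"rz":0,"claw":0}])

```text
clock: 13.65
eef_pos: [505.2, 125.0, 180.5]
tool_rot: [3.139, 0.419, -3.1]
force: [-0.1, 0.1, 0.3]
width: -0.4
```

```bash
python3 st.py; python3 plate.py;  python3 tgt.py "522 112 108 62 362"
```

```text
13.65 [ 0.2   0.52 -0.81  2.29  1.49  0.54 -0.22] [505.2 125.  180.5] [ 3.139  0.419 -3.1  ] [-0.1  0.1  0.3] -0.4
z [ 0.41  0.02 -0.91] y [-0.04  1.    0.  ]
yel 213 u 214 263 v 155 161 z95: [[624.5, 63.7, 95.0], [606.0, -73.9, 95.0]]
z170 ((600.7883911132812, -10.441200256347656), (11.989919662475586, 130.39102172851562), 3.2162702083587646)
fence mid proj [[237.70861006 159.00878117]
 [237.70836749 156.10903535]]
522 112 108 62 362 -> [0.017, -0.01, -0.072] [0.03, -0.8, -0.05] ang 4
```

Emit:
apply_moves(increments=[{"tx":0.012,"ty":-0.007,"tz":-0.036,"rx":0,"ry":-0.4,"rz":0,"claw":0},{"tx":0.02,"ty":-0.01,"tz":-0.072,"rx":0,"ry":-0.8,"rz":0,"claw":0},{"tx":0.025,"ty":-0.025,"tz":-0.072,"rx":0,"ry":-0.8,"rz":0,"claw":0},{"tx":0.028,"ty":-0.035,"tz":-0.072,"rx":0,"ry":-0.8,"rz":0,"claw":0},{"tx":0.029,"ty":-0.043,"tz":-0.072,"rx":0,"ry":-0.8,"rz":0,"claw":0},{"tx":0.031,"ty":-0.052,"tz":-0.072,"rx":0,"ry":-0.8,"rz":0,"claw":0},{"tx":0.035,"ty":-0.06,"tz":-0.072,"rx":0,"ry":-0.8,"rz":0,"claw":0},{"tx":0.039,"ty":-0.067,"tz":-0.072,"rx":0,"ry":-0.8,"rz":0,"claw":0}])

```text
clock: 14.5
eef_pos: [545.5, 51.2, 109.4]
tool_rot: [-3.136, 0.491, -3.106]
force: [-1.2, 1.7, -0.6]
width: -0.2
```

```bash
python3 st.py; python3 plate.py
python3 - <<'E'
from h import *
s=get_image('side'); t=get_image('top')
a=cv2.resize(s[150:250,180:280],(400,400),interpolation=2);b=cv2.resize(t[115:215,195:295],(400,400),interpolation=2)
cv2.imwrite('pics/v5.png',np.hstack([a,b])[:,:,::-1])
E
```

```text
14.5 [ 0.3   0.71 -0.74  2.35  2.08  0.61 -0.6 ] [545.5  51.2 109.4] [-3.136  0.491 -3.106] [-1.2  1.7 -0.6] -0.2
z [ 0.47  0.01 -0.88] y [-0.03  1.   -0.  ]
yel 215 u 214 263 v 155 162 z95: [[624.5, 63.7, 95.0], [603.1, -73.9, 95.0]]
z170 ((600.7123413085938, -10.455955505371094), (12.24990177154541, 130.39266967773438), 2.9731600284576416)
fence mid proj [[237.70861006 159.00878117]
 [237.70836749 156.10903535]]
```

View pics/v5.png

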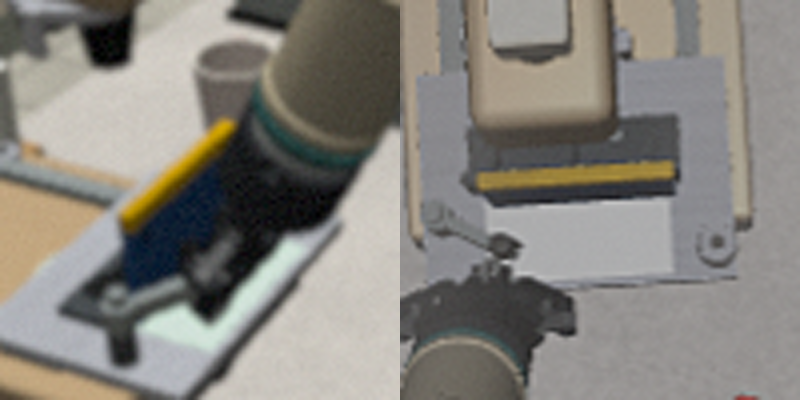

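Emit:
apply_moves(increments=[{"tx":0.005,"ty":-0.004,"tz":0,"rx":0,"ry":0,"rz":0,"claw":0},{"tx":0.01,"ty":-0.007,"tz":0,"rx":0,"ry":0,"rz":0,"claw":0},{"tx":0.015,"ty":-0.009,"tz":0,"rx":0,"ry":0,"rz":0,"claw":0},{"tx":0.02,"ty":-0.01,"tz":0,"rx":0,"ry":0,"rz":0,"claw":0},{"tx":0.024,"ty":-0.011,"tz":0,"rx":0,"ry":0,"rz":0,"claw":0},{"tx":0.024,"ty":-0.011,"tz":0,"rx":0,"ry":0,"rz":0,"claw":0}])

```text
clock: 15.25
eef_pos: [569.7, 40.4, 108.4]
tool_rot: [-3.136, 0.49, -3.107]
force: [-0.0, -0.3, -0.3]
width: 0.1
```

```bash
python3 st.py; python3 plate.py
```

```text
15.25 [ 0.31  0.71 -0.7   2.3   2.06  0.56 -0.53] [569.7  40.4 108.4] [-3.136  0.49  -3.107] [-0.  -0.3 -0.3] 0.1
z [ 0.47  0.01 -0.88] y [-0.03  1.   -0.01]
yel 215 u 214 263 v 155 162 z95: [[624.5, 63.7, 95.0], [603.1, -73.9, 95.0]]
z170 ((600.962646484375, -10.442947387695312), (11.748570442199707, 130.39266967773438), 2.9731600284576416)
fence mid proj [[237.70861006 159.00878117]
 [237.70836749 156.10903535]]
```

Emit:
apply_moves(increments=[{"tx":0.002,"ty":0,"tz":0,"rx":0,"ry":0,"rz":0,"claw":0},{"tx":0.004,"ty":0,"tz":0,"rx":0,"ry":0,"rz":0,"claw":0},{"tx":0.005,"ty":0,"tz":0,"rx":0,"ry":0,"rz":0,"claw":0}])

```text
clock: 15.6
eef_pos: [572.3, 40.4, 107.8]
tool_rot: [-3.136, 0.487, -3.106]
force: [-7.6, -1.9, 6.0]
width: 0.2
```

Emit:
apply_moves(increments=[{"tx":0.0015,"ty":0,"tz":0,"rx":0,"ry":0,"rz":0,"claw":0},{"tx":0.003,"ty":0,"tz":0,"rx":0,"ry":0,"rz":0,"claw":0}])

```text
clock: 15.8
eef_pos: [574.7, 40.5, 107.7]
tool_rot: [-3.136, 0.486, -3.106]
force: [-8.3, -1.9, 7.2]
width: -0.3
```

Emit:
apply_moves(increments=[{"tx":-0.01,"ty":0,"tz":0,"rx":0,"ry":0,"rz":0,"claw":0},{"tx":-0.04,"ty":0,"tz":0.02,"rx":0,"ry":0.3,"rz":0,"claw":0},{"tx":-0.065,"ty":0,"tz":0.06,"rx":0,"ry":0.7,"rz":0,"claw":0},{"tx":-0.065,"ty":-0.04,"tz":0.07,"rx":0,"ry":0.8,"rz":0,"claw":0},{"tx":-0.065,"ty":-0.085,"tz":0.07,"rx":0,"ry":0.8,"rz":0,"claw":0},{"tx":-0.065,"ty":-0.13,"tz":0.07,"rx":0,"ry":0.8,"rz":0,"claw":0},{"tx":-0.065,"ty":-0.145,"tz":0.06,"rx":0,"ry":0.8,"rz":0,"claw":0},{"tx":-0.065,"ty":-0.145,"tz":0.06,"rx":0,"ry":0.8,"rz":0,"claw":0}])

```text
clock: 16.6
eef_pos: [510.5, -108.6, 167.2]
tool_rot: [-3.138, 0.417, -3.115]
force: [0.5, 1.1, 0.0]
width: -0.1
```

```bash
python3 st.py; python3 plate.py; python3 tgt.py "515 -106 105 66 362" "530 -106 105 66 362"
python3 - <<'E'
from h import *
s=get_image('side'); t=get_image('top')
a=cv2.resize(s[150:250,180:280],(400,400),interpolation=2);b=cv2.resize(t[115:215,195:295],(400,400),interpolation=2)
cv2.imwrite('pics/v6.png',np.hstack([a,b])[:,:,::-1])
E
```

```text
16.6 [ 0.71  0.52 -0.69  2.3   1.57  0.25  0.24] [ 510.5 -108.6  167.2] [-3.138  0.417 -3.115] [0.5 1.1 0. ] -0.1
z [ 0.41  0.01 -0.91] y [-0.03  1.   -0.  ]
yel 214 u 214 263 v 154 161 z95: [[627.3, 63.7, 95.0], [606.0, -73.9, 95.0]]
z170 ((603.6644897460938, -10.441535949707031), (11.764718055725098, 130.4199981689453), 3.0072054862976074)
fence mid proj [[237.70861006 159.00878117]
 [237.70836749 156.10903535]]
515 -106 105 66 362 -> [0.004, -0.001, -0.063] [0.02, -0.01, 0.05] ang 0
530 -106 105 66 362 -> [0.019, -0.001, -0.063] [0.02, -0.01, 0.05] ang 0
```

View pics/v6.png

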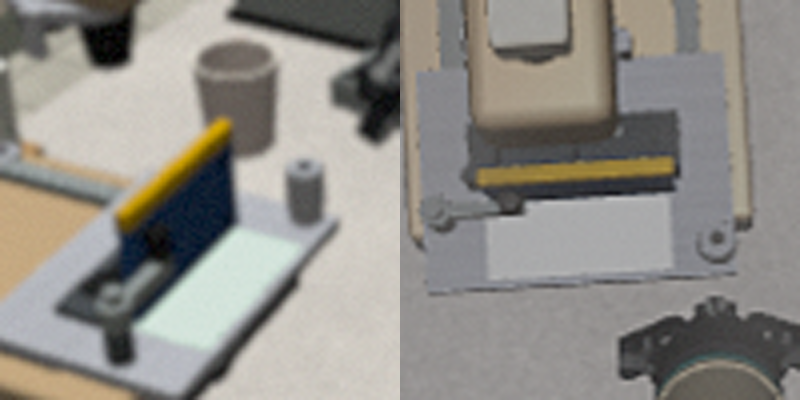

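Emit:
apply_moves(increments=[{"tx":0.004,"ty":0.003,"tz":-0.035,"rx":0,"ry":0,"rz":0,"claw":0.012},{"tx":0.006,"ty":0.003,"tz":-0.067,"rx":0,"ry":0,"rz":0,"claw":0.012},{"tx":0.015,"ty":0.003,"tz":-0.067,"rx":0,"ry":-0.3,"rz":0,"claw":0.012},{"tx":0.025,"ty":0.003,"tz":-0.067,"rx":0,"ry":-0.6,"rz":0,"claw":0.012},{"tx":0.032,"ty":0.003,"tz":-0.067,"rx":0,"ry":-0.8,"rz":0,"claw":0.012},{"tx":0.038,"ty":0.003,"tz":-0.067,"rx":0,"ry":-0.8,"rz":0,"claw":0.012},{"tx":0.044,"ty":0.004,"tz":-0.067,"rx":0,"ry":-0.8,"rz":0,"claw":0.012}])

```text
clock: 17.45
eef_pos: [552.9, -97.8, 100.4]
tool_rot: [-3.138, 0.484, -3.104]
force: [-8.9, 0.3, 1.9]
width: 12.2
```

```bash
python3 st.py; python3 plate.py
```

```text
17.45 [ 0.74  0.77 -0.82  2.31  2.13  0.5  -0.25] [552.9 -97.8 100.4] [-3.138  0.484 -3.104] [-8.9  0.3  1.9] 12.2
z [ 0.46  0.01 -0.89] y [-0.04  1.   -0.  ]
yel 218 u 214 262 v 151 157 z95: [[635.9, 63.8, 95.0], [617.3, -71.1, 95.0]]
z170 ((612.2990112304688, -9.324951171875), (12.171106338500977, 128.35630798339844), 3.2638158798217773)
fence mid proj [[237.70861006 159.00878117]
 [237.70836749 156.10903535]]
```

Emit:
apply_moves(increments=[{"tx":0.005,"ty":-0.002,"tz":0,"rx":0,"ry":0,"rz":0,"claw":0.012},{"tx":0.011,"ty":-0.003,"tz":0,"rx":0,"ry":0,"rz":0,"claw":0.012},{"tx":0.017,"ty":-0.003,"tz":0,"rx":0,"ry":0,"rz":0,"claw":0.012},{"tx":0.023,"ty":-0.003,"tz":0,"rx":0,"ry":0,"rz":0,"claw":0.012},{"tx":0.029,"ty":-0.002,"tz":0,"rx":0,"ry":0,"rz":0,"claw":0.012},{"tx":0.035,"ty":-0.002,"tz":0,"rx":0,"ry":0,"rz":0,"claw":0.012},{"tx":0.041,"ty":-0.002,"tz":0,"rx":0,"ry":0,"rz":0,"claw":0.012},{"tx":0.047,"ty":-0.002,"tz":0,"rx":0,"ry":0,"rz":0,"claw":0.012},{"tx":0.052,"ty":-0.001,"tz":0,"rx":0,"ry":0,"rz":0,"claw":0.012}])

```text
clock: 18.4
eef_pos: [604.6, -95.4, 100.6]
tool_rot: [3.141, 0.484, -3.101]
force: [-8.7, 4.1, 0.9]
width: 11.8
```

```bash
python3 st.py; python3 plate.py
```

```text
18.4 [ 0.65  0.77 -0.73  2.18  2.01  0.41 -0.13] [604.6 -95.4 100.6] [ 3.141  0.484 -3.101] [-8.7  4.1  0.9] 11.8
z [ 0.46  0.02 -0.89] y [-0.04  1.    0.  ]Traceback (most recent call last):
  File "plate.py", line 6, in <module>
    ys,xs=np.nonzero(m*w); P=onz('top',np.c_[xs,ys].astype(float),170); r=cv2.minAreaRect(P[:,:2].astype(np.float32)); print('z170',r)
                             ~~~^^^^^^^^^^^^^^^^^^^^^^^^^^^^^^^^^^^^^^
  File "h.py", line 9, in onz
    o,d=ray(n,uv); return o+d*((z-o[2])/d[:,2])[:,None]
        ~~~^^^^^^
  File "h.py", line 5, in ray
    c=calibration(n); p=cv2.undistortPoints(np.array(uv,float).reshape(-1,1,2),c['camera_matrix'],c['distortion'])[:,0]
                        ~~~~~~~~~~~~~~~~~~~^^^^^^^^^^^^^^^^^^^^^^^^^^^^^^^^^^^^^^^^^^^^^^^^^^^^^^^^^^^^^^^^^^^^^^^
cv2.error: OpenCV(4.12.0) /io/opencv/modules/calib3d/src/undistort.dispatch.cpp:347: error: (-215:Assertion failed) CV_IS_MAT(_src) && CV_IS_MAT(_dst) && (_src->rows == 1 || _src->cols == 1) && (_dst->rows == 1 || _dst->cols == 1) && _src->cols + _src->rows - 1 == _dst->rows + _dst->cols - 1 && (CV_MAT_TYPE(_src->type) == CV_32FC2 || CV_MAT_TYPE(_src->type) == CV_64FC2) && (CV_MAT_TYPE(_dst->type) == CV_32FC2 || CV_MAT_TYPE(_dst->type) == CV_64FC2) in function 'cvUndistortPointsInternal'
```

Emit:
apply_moves(increments=[{"tx":0.003,"ty":-0.001,"tz":0,"rx":0,"ry":0,"rz":0,"claw":0.012},{"tx":0.006,"ty":-0.001,"tz":0,"rx":0,"ry":0,"rz":0,"claw":0.012},{"tx":0.009,"ty":-0.001,"tz":0,"rx":0,"ry":0,"rz":0,"claw":0.012},{"tx":0.011,"ty":-0.001,"tz":0,"rx":0,"ry":0,"rz":0,"claw":0.012}])

```text
clock: 18.85
eef_pos: [612.2, -96.7, 99.7]
tool_rot: [3.141, 0.479, -3.102]
force: [-28.2, 3.4, 17.9]
width: 11.9
```

```bash
python3 st.py
```

```text
18.85 [ 0.63  0.77 -0.7   2.15  1.97  0.39 -0.1 ] [612.2 -96.7  99.7] [ 3.141  0.479 -3.102] [-28.2   3.4  17.9] 11.9
z [ 0.46  0.02 -0.89] y [-0.04  1.    0.  ]
```

Emit:
apply_moves(increments=[{"tx":-0.02,"ty":0,"tz":0.0,"rx":0,"ry":0,"rz":0,"claw":0.02},{"tx":-0.06,"ty":-0.005,"tz":0.04,"rx":0,"ry":0.2,"rz":0,"claw":0.085},{"tx":-0.1,"ty":-0.02,"tz":0.08,"rx":0,"ry":0.5,"rz":0,"claw":0.085},{"tx":-0.11,"ty":-0.06,"tz":0.11,"rx":0,"ry":0.5,"rz":-1,"claw":0.085},{"tx":-0.11,"ty":-0.1,"tz":0.13,"rx":0,"ry":0.5,"rz":-2,"claw":0.085},{"tx":-0.12,"ty":-0.13,"tz":0.15,"rx":0,"ry":0.5,"rz":-3,"claw":0.085},{"tx":-0.12,"ty":-0.13,"tz":0.15,"rx":0,"ry":0.5,"rz":-4,"claw":0.085}])

```text
clock: 19.55
eef_pos: [498.9, -232.4, 253.8]
tool_rot: [-3.128, 0.448, 2.829]
force: [0.8, 0.4, 0.2]
width: 84.9
```

```bash
python3 st.py; python3 tgt.py "485 -230 250 62 325" "480 -240 250 62 300" "480 -250 260 66 275" "490 -270 260 70 250" "500 -300 260 78 225" "515 -320 260 90 194"
python3 - <<'E'
from h import *
print(onz('top',[(371,209.7)],70),onz('side',[(323.4,175.7)],70), onz('top',[(371,209.7)],68))
# side: bar top corners
print('bar top center side z?', [onz('side',[(305+210*.0921,155+105*.0921)],z).round(0).tolist() for z in (95,100,105)])
im=get_image('top'); s=get_image('side')
a=cv2.resize(s[150:250,160:260],(400,400),interpolation=2); b=cv2.resize(im[170:240,335:405],(400,400),interpolation=2)
cv2.imwrite('pics/v7.png',np.hstack([a,b])[:,:,::-1])
E
```

```text
19.55 [ 1.04  0.4  -0.85  2.17  0.95  0.39  0.72] [ 498.9 -232.4  253.8] [-3.128  0.448  2.829] [0.8 0.4 0.2] 84.9
z [ 0.41 -0.15 -0.9 ] y [ 0.31  0.95 -0.01]
485 -230 250 62 325 -> [-0.014, 0.002, -0.004] [-0.08, -0.48, -3.35] ang 17
480 -240 250 62 300 -> [-0.019, -0.008, -0.004] [-0.19, -0.46, -8.35] ang 42
480 -250 260 66 275 -> [-0.019, -0.018, 0.006] [0.37, 0.1, -13.35] ang 67
490 -270 260 70 250 -> [-0.009, -0.038, 0.006] [1.21, 0.41, -18.34] ang 92
500 -300 260 78 225 -> [0.001, -0.068, 0.006] [3.22, 0.59, -23.24] ang 117
515 -320 260 90 194 -> [0.016, -0.088, 0.006] [6.85, -0.44, -28.95] ang 149
[[ 468.6322338  -378.91950663   70.        ]] [[ 469.75537081 -377.33560616   70.        ]] [[ 468.76631024 -379.29814003   68.        ]]
bar top center side z? [[[480.0, -407.0, 95.0]], [[477.0, -398.0, 100.0]], [[473.0, -389.0, 105.0]]]
```

View pics/v7.png

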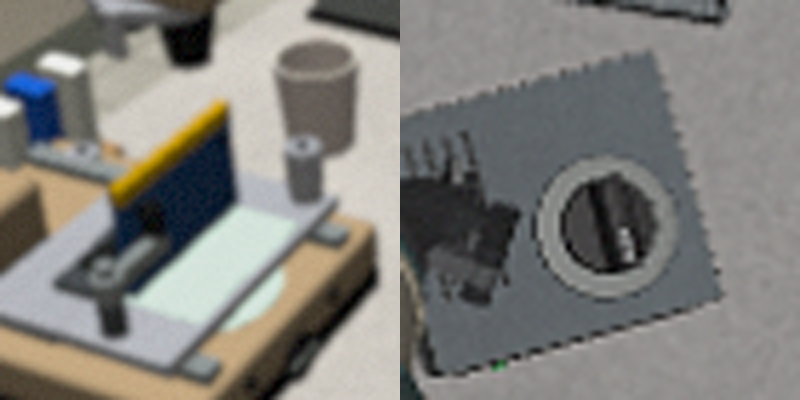

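```bash
python3 tgt.py "480 -300 240 78 350" "469 -378 200 90 374"
```

```text
480 -300 240 78 350 -> [-0.02, -0.065, -0.015] [0.83, 2.66, 1.64] ang 16
469 -378 200 90 374 -> [-0.031, -0.143, -0.055] [0.36, 5.24, 6.32] ang 41
```

Emit:
apply_moves(increments=[{"tx":-0.02,"ty":-0.065,"tz":-0.015,"rx":0.83,"ry":2.66,"rz":1.64,"claw":0.085},{"tx":-0.02,"ty":-0.065,"tz":-0.015,"rx":0.83,"ry":2.66,"rz":1.64,"claw":0.085},{"tx":-0.03,"ty":-0.11,"tz":-0.035,"rx":0.36,"ry":5.24,"rz":6.3,"claw":0.06},{"tx":-0.03,"ty":-0.143,"tz":-0.055,"rx":0.36,"ry":5.24,"rz":6.3,"claw":0.06},{"tx":-0.03,"ty":-0.143,"tz":-0.055,"rx":0.36,"ry":5.24,"rz":6.3,"claw":0.06},{"tx":-0.03,"ty":-0.143,"tz":-0.055,"rx":0.36,"ry":5.24,"rz":6.3,"claw":0.06},{"tx":-0.03,"ty":-0.143,"tz":-0.055,"rx":0.36,"ry":5.24,"rz":6.3,"claw":0.06},{"tx":-0.03,"ty":-0.143,"tz":-0.055,"rx":0.36,"ry":5.24,"rz":6.3,"claw":0.06}])

```text
clock: 20.45
eef_pos: [469.8, -373.4, 196.0]
tool_rot: [3.138, -0.006, -2.894]
force: [1.0, -0.3, -0.4]
width: 59.9
```

```bash
python3 st.py; python3 tgt.py "469 -378 150 90 374" "469 -378 85 90 374"
```

```text
20.45 [ 1.21  0.82 -1.06  1.68  0.77  1.14  1.75] [ 469.8 -373.4  196. ] [ 3.138 -0.006 -2.894] [ 1.  -0.3 -0.4] 59.9
z [-0.01  0.   -1.  ] y [-0.24  0.97  0.  ]
469 -378 150 90 374 -> [-0.001, -0.005, -0.046] [-0.03, -0.07, -0.03] ang 0
469 -378 85 90 374 -> [-0.001, -0.005, -0.111] [-0.03, -0.07, -0.03] ang 0
```

Emit:
apply_moves(increments=[{"tx":-0.001,"ty":-0.005,"tz":-0.04,"rx":0,"ry":0,"rz":0,"claw":0.06},{"tx":-0.001,"ty":-0.005,"tz":-0.075,"rx":0,"ry":0,"rz":0,"claw":0.06},{"tx":-0.001,"ty":-0.005,"tz":-0.095,"rx":0,"ry":0,"rz":0,"claw":0.06},{"tx":-0.001,"ty":-0.005,"tz":-0.109,"rx":0,"ry":0,"rz":0,"claw":0.06},{"tx":-0.001,"ty":-0.005,"tz":-0.109,"rx":0,"ry":0,"rz":0,"claw":0.03},{"tx":-0.001,"ty":-0.005,"tz":-0.109,"rx":0,"ry":0,"rz":0,"claw":0.01},{"tx":-0.001,"ty":-0.005,"tz":-0.109,"rx":0,"ry":0,"rz":0,"claw":0.005},{"tx":-0.001,"ty":-0.005,"tz":-0.109,"rx":0,"ry":0,"rz":0,"claw":0.005}])

```text
clock: 21.25
eef_pos: [468.6, -379.5, 89.1]
tool_rot: [3.138, -0.005, -2.896]
force: [-2.5, 2.8, 6.0]
width: 12.7
```

```bash
python3 st.py
```

```text
21.25 [ 1.17  0.94 -0.95  1.75  0.92  0.98  1.65] [ 468.6 -379.5   89.1] [ 3.138 -0.005 -2.896] [-2.5  2.8  6. ] 12.7
z [-0.01  0.   -1.  ] y [-0.24  0.97  0.  ]
```

Emit:
apply_moves(increments=[{"tx":0,"ty":0,"tz":0.002,"rx":0,"ry":0,"rz":0,"claw":0.005},{"tx":0,"ty":0,"tz":0.002,"rx":0,"ry":0,"rz":-1.2,"claw":0.005},{"tx":0,"ty":0,"tz":0.002,"rx":0,"ry":0,"rz":-2.4,"claw":0.005},{"tx":0,"ty":0,"tz":0.002,"rx":0,"ry":0,"rz":-3.6,"claw":0.005},{"tx":0,"ty":0,"tz":0.002,"rx":0,"ry":0,"rz":-4.8,"claw":0.005},{"tx":0,"ty":0,"tz":0.002,"rx":0,"ry":0,"rz":-6,"claw":0.005},{"tx":0,"ty":0,"tz":0.002,"rx":0,"ry":0,"rz":-7.2,"claw":0.005},{"tx":0,"ty":0,"tz":0.002,"rx":0,"ry":0,"rz":-8.4,"claw":0.005},{"tx":0,"ty":0,"tz":0.002,"rx":0,"ry":0,"rz":-9.6,"claw":0.005},{"tx":0,"ty":0,"tz":0.002,"rx":0,"ry":0,"rz":-10.8,"claw":0.005},{"tx":0,"ty":0,"tz":0.002,"rx":0,"ry":0,"rz":-11.4,"claw":0.005},{"tx":0,"ty":0,"tz":0.002,"rx":0,"ry":0,"rz":-11.4,"claw":0.005}])

```text
clock: 22.45
eef_pos: [469.2, -377.1, 89.2]
tool_rot: [3.133, -0.007, 2.393]
force: [2.8, 4.9, -5.2]
width: 12.8
```

```bash
python3 st.py;python3 -c "
from cell import *;print(read_state()['torque'])"
```

```text
22.45 [ 1.07  0.85 -0.73  1.75  0.73  0.84  0.81] [ 469.2 -377.1   89.2] [ 3.133 -0.007  2.393] [ 2.8  4.9 -5.2] 12.8
z [ 0.    0.01 -1.  ] y [0.68 0.73 0.01]
[ 1.01716267 -0.45778586  0.00243158]
```

Emit:
apply_moves(increments=[{"tx":0,"ty":0,"tz":0,"rx":0,"ry":0,"rz":-0.6,"claw":0.005},{"tx":0,"ty":0,"tz":0,"rx":0,"ry":0,"rz":-1.2,"claw":0.005},{"tx":0,"ty":0,"tz":0,"rx":0,"ry":0,"rz":-1.7,"claw":0.005},{"tx":0,"ty":0,"tz":0,"rx":0,"ry":0,"rz":-1.7,"claw":0.005}])

```text
clock: 22.85
eef_pos: [469.3, -376.9, 89.3]
tool_rot: [3.135, -0.007, 2.254]
force: [3.0, 4.8, -4.0]
width: 13.0
```

```bash
python3 st.py;python3 -c "
from cell import *;print(read_state()['torque'])"
```

```text
22.85 [ 1.05  0.84 -0.7   1.76  0.71  0.82  0.69] [ 469.3 -376.9   89.3] [ 3.135 -0.007  2.254] [ 3.   4.8 -4. ] 13.0
z [ 0.    0.01 -1.  ] y [0.78 0.63 0.01]
[ 0.87335189 -0.31693305  2.38024676]
```

Emit:
apply_moves(increments=[{"tx":0,"ty":0,"tz":0,"rx":0,"ry":0,"rz":0.3,"claw":0.05},{"tx":0,"ty":0,"tz":0,"rx":0,"ry":0,"rz":0.3,"claw":0.05},{"tx":0,"ty":0,"tz":0,"rx":0,"ry":0,"rz":0.3,"claw":0.05},{"tx":0,"ty":0,"tz":0.05,"rx":0,"ry":0,"rz":0.3,"claw":0.05},{"tx":0,"ty":0,"tz":0.1,"rx":0,"ry":0,"rz":0.3,"claw":0.05},{"tx":0,"ty":0,"tz":0.15,"rx":0,"ry":0,"rz":0.3,"claw":0.05},{"tx":-0.05,"ty":0,"tz":0.17,"rx":0,"ry":0,"rz":0.3,"claw":0.05},{"tx":-0.1,"ty":0.03,"tz":0.17,"rx":0,"ry":0,"rz":0.3,"claw":0.05},{"tx":-0.15,"ty":0.08,"tz":0.17,"rx":0,"ry":0,"rz":0.3,"claw":0.05},{"tx":-0.15,"ty":0.08,"tz":0.17,"rx":0,"ry":0,"rz":0.3,"claw":0.05}])

```text
clock: 23.85
eef_pos: [314.6, -298.9, 259.5]
tool_rot: [3.14, -0.007, 2.268]
force: [1.1, 0.4, -0.7]
width: 49.7
```

```bash
python3 st.py
python3 - <<'E'
from h import *
t=get_image('top'); s=get_image('side'); cv2.imwrite('pics/tf.png',t[:,:,::-1]); cv2.imwrite('pics/sf.png',s[:,:,::-1])
# bar angle: white pointer relative to ring centre, before/after
for f in ('pics/top0.png','pics/tf.png'):
    a=cv2.imread(f).astype(int)[200:220,361:381]; g=a.sum(2); yy,xx=np.mgrid[200:220,361:381]; r=np.hypot(xx-371,yy-209.7)
    m=(r<8)&(g>330); print(f,'bright in dark disc',[(int(x),int(y),int(v)) for x,y,v in zip(xx[m],yy[m],g[m])])
# yellow in side
hsv=cv2.cvtColor(cv2.imread('pics/sf.png'),cv2.COLOR_BGR2HSV); m=cv2.inRange(hsv,(15,100,80),(35,255,255)); ys,xs=np.nonzero(m[150:250,160:280]); print('yellow side',xs.min()+160,xs.max()+160,ys.min()+150,ys.max()+150)
# expected yellow edge ends: fence at (605.5+70..), plate y centre -8
print(proj('side',[[668,58,170],[673,-73,170]]))
k=cv2.imread('pics/tf.png'); d=np.abs(k.astype(int)-cv2.imread('pics/top0.png').astype(int)).sum(2)>90
n,l,st,c=cv2.connectedComponentsWithStats(d.astype(np.uint8)); print([(c[i].round().tolist(),int(st[i,4])) for i in range(1,n) if st[i,4]>25])
E
```

```text
23.85 [ 1.4   0.41 -0.95  2.03  0.42  0.92  0.92] [ 314.6 -298.9  259.5] [ 3.14  -0.007  2.268] [ 1.1  0.4 -0.7] 49.7
z [-0.    0.01 -1.  ] y [0.77 0.64 0.  ]
pics/top0.png bright in dark disc [(374, 210, 469), (374, 211, 385), (374, 212, 406), (375, 213, 344), (375, 214, 455), (375, 215, 382)]
pics/tf.png bright in dark disc [(372, 209, 385), (371, 210, 426), (372, 210, 467), (370, 211, 344), (371, 211, 468), (369, 212, 341), (370, 212, 471), (368, 213, 337), (369, 213, 492)]
yellow side 186 216 175 200
[[187.61524235 197.57043908]
 [216.32374022 174.97338722]]
[([256.0, 130.0], 252), ([240.0, 154.0], 762), ([239.0, 181.0], 1501), ([371.0, 213.0], 53), ([393.0, 350.0], 13539), ([547.0, 318.0], 127), ([221.0, 392.0], 648), ([369.0, 410.0], 77)]
```

```bash
python3 -c "
from cell import *
print(finish_job())"
```

```text
the job is handed in; nothing more can be done
None
```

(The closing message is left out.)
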